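# Tare the bench scale for the sisal basket

### The job

Stand the blue-banded straw basket with the wooden handle in the middle of the bench scale's platform and let go. Then tare the scale: roll the black zero wheel on the scale's right-hand shoulder with a fingertip until the blue zero mark of the dial lies under the red pointer. The scale is delicate: set the basket down softly, press the wheel only lightly, and leave the other things on the table where they are.

Things in the scene. Friction and masses are not known exactly. Their poses are not given: they have to be found in the camera images.
- scale: Mechanical 1 kg bench scale, cream enamel, fixed, 170 mm deep (its x), 380 mm wide (its y). Origin at table height. x points away from the operator, y to its left. From left to right: steel platform (centre y = +85 mm), housing with level dial, 118 mm wide (centre y = -66 mm, glass top 75 mm above the table), lower shoulder with the zero wheel (deck 50 mm above the table, y = -135 to -212 mm).
- platform (a point): Centre of the platform's top face, a steel plate 154 x 154 mm, 68 mm above the table when empty; axes as the scale's. The platform rides on a spring.
- pan (a joint): How far the platform has sunk, m: 0 empty, 0.012 at 1 kg (12 mm; 0.82 N per mm), hard stop at 0.014. Damped, no friction.
- wheel_top (a point): Topmost point of the zero wheel, fixed to the scale: at x = 0, y = -175 mm, 56 mm above the table; axes as the scale's. The wheel is a rigid black ribbed edge wheel, 36 mm in diameter, 12 mm wide, axle along the scale's y, sunk in a slot so that only 6 mm stand above the shoulder's deck: it cannot be pinched, only rolled along the scale's x.
- wheel (a joint): Turn of the zero wheel, rad (18 mm of rim per rad); grows as its top moves away from the operator (scale's +x). Each rad turns the dial card 0.5 rad clockwise (from above). Stiff: 2.5 N along its rim moves it, so press down several newtons; a finger may travel 2 to 3 mm before it follows. It stays where left and turns back if dragged back in contact.
- pointer_tip (a point): Tip of the red pointer, 50 mm from the dial's centre; x points along the pointer. Empty, it points away from the operator (scale's +x); load turns it clockwise (seen from above), 0.105 rad per 20 g division, 300 degrees for 1 kg. It lies under glass and moves only with the platform.
- zero_mark (a point): Blue zero mark on the white dial card, 50 mm from the dial's centre, level with the pointer; x points outward along it. One division is 5 mm here. The card turns about the dial's centre only by the zero wheel, and at the start stands with its zero somewhat anticlockwise of the scale's +x.
- basket_grip (a point): Centre of the basket's handle bar, a wooden bar 60 mm long (its x) and 11 mm thick (its y), 14 mm high, 105 mm above the basket's foot, open all round: grasp it from above across y. The basket weighs 150 to 310 g.
- basket_foot (a point): Centre of the basket's underside; x along the handle, z up. Round coiled-straw basket with a blue band, foot 92 mm, rim 118 mm wide and 54 mm high; handle included 112 mm high.
- bottle1: Clear glass bottle, 72 mm wide, 235 mm high, loose; origin under its centre. Leave alone.
- bottle2: Second such bottle. Leave alone.
- glue_gun: Orange glue gun lying on its side, about 230 x 130 mm, 36 mm high, loose; origin under its barrel. Leave alone.
- coasters: Stack of straw coasters, 96 mm wide, 35 mm high, loose. Leave alone.
- phone: Dark phone lying flat, 148 x 72 x 9 mm, loose. Leave alone.
- stick_pot: Blue pot of glue sticks, 76 mm wide, 130 mm high with the sticks, loose. Leave alone.
- tape: Roll of brown tape lying flat, 90 mm wide, 24 mm high, loose. Leave alone.

How it is judged:
On the way, in this order (a step that is already met when the one before it is completed fails the run):
1. the basket stands on the platform and is let go (horizontal distance between basket_foot and platform below 0.025 m and z of basket_foot in the frame of platform below 0.004 m and value of joint pan above 0.0015 m and distance between the grasp point and basket_grip above 0.04 m), for 0.2 s.
2. the dial's zero mark is brought under the pointer with the wheel (distance between pointer_tip and zero_mark below 0.005 m and value of joint pan above 0.0015 m), for 0.2 s.
At the end, for the whole second after the job is handed in: The basket stands upright on the platform, its foot's centre within 25 mm of the platform's centre, released and at rest, and the dial's zero mark lies under the pointer, within 5 mm (one 20 g division) at the pointer's tip (all of step 2 and horizontal distance between basket_foot and platform below 0.025 m and z of basket_foot in the frame of platform below 0.004 m and angle between basket_foot's own z axis and vertical below 0.06 rad and velocity of joint pan between -0.002 and 0.002 m/s); the robot touches nothing.
It fails at once if the scale (wheel, shoulder, platform or dial) pressed with more than 20 N (contact force between any of the fingers, the arm and scale above 20 N).
It fails at once if the platform driven down beyond its 1 kg mark (value of joint pan above 0.0122 m).
It fails at once if a bystander moved more than 20 mm (distance of any of bottle1, bottle2, glue_gun, coasters, phone, stick_pot, tape from where it was at the start of the episode above 0.02 m).
It also fails if it takes over 67 s, if anything falls off the work surface, if the arm or the gripper's body presses on something with over 40 N, if the wrist force passes 120 N, or if a joint passes its speed limit or range.

### The arm

A 6-joint arm with a two-finger parallel gripper is mounted at the origin on the work surface. World frame = base frame: x ahead of the robot, y to its left, z up, the work surface at z = 0. Lengths are in m, angles in rad, forces in N, time in s.
With the tool pointing down it reaches from about 0.275 to 0.825 m from the base axis. Payload 5.2 kg.
Tool frame: the origin (TCP) lies on the centre line of the jaws, within the pads' length; the fingertips stand 25 mm ahead of it and the grasp point (between the pads) lies 6 mm ahead of it; z points along the fingers, y is the line along which they close (so a half turn about z gives the same grasp; the last joint's range is limited). The gripper opens to 93 mm and grips with 3 to 60 N. Pads are 15 mm wide; open, the fingers measure 128 mm over their backs; the gripper's body (75 mm by 188 mm) begins 65 mm behind the grasp point.
Start: joints at [-1.31, 0.259, 1.535, -0, 1.348, -0.203], TCP at [0.246, -0.492, 0.244] pointing down, gripper open.
Joint ranges: [-3.14, 3.14], [-0.91, 2.08], [0.19, 2.58], [-1.22, 4.36], [0.22, 2.71], [-3.12, 3.12]. Speed limits (rad/s): [2.57, 2.57, 3.14, 3.14, 3.14, 3.14].

### API

Orientations are given as a rotation vector (axis times angle).
In Python, from cell import sensors, cams, ticket gives the robot as it stands. The module is installed in compiled form; this text tells all that it offers.
- The arm moves only by the shell command python3 -m crank 'ROWS' [OPENING] [FORCE]. ROWS is JSON, a list that holds one entry, the list of rows, each a list of 6 numbers: the shift along the world's x, y, z in mm, then the turn, a rotation vector about the world's x, y, z in degrees. In form: [[[x, y, z, rx, ry, rz], ...]]. A call has 1 to 20 rows; each row is the pose to reach, as a shift and turn from the pose commanded when the call began; what a row does not reach only later rows make up. A row lasts 1/10 s, in which the tool goes at most 50 mm and 8.59 degrees, less where a joint would pass 70% of its speed; a pose out of reach is approached as far as the arm can. A call with a gripper value outside its range is refused whole. OPENING is the closure, from -1 (fully open) to 1 (shut), so that 0 is half open, set as the call begins (- or left out, the last holds). The fingers move at their own pace and stop on an object; FORCE is the grip in N (left out, the last holds). Time passes only in rows, so rows that repeat a pose let the fingers close. It gives the time, the measured TCP pose, the force, the opening and the grip force at its end, in the units of the state.
- sensors.read_state(): the state, without advancing time (a new reading comes with each control period).
- cams.grab_frame(name): name is "scene" or "top" or "wrist"; returns the picture (480x640x3 uint8, red, green, blue); there is no depth.
- cams.camera_model(name): a dict with "mtx" (3x3 intrinsics, pixels), "dist_coeffs" ([k1, k2, p1, p2, k3] as OpenCV has them; the pictures are not rectified), "xyz" and "orientation" of the camera in the world. Camera axes: x right, y down, z forward; pixel columns grow to the right and rows downward; lengths in m; the calibration is good to about 2 mm. A picture is of the moment at which its call begins: read the wrist's pose just before it. camera_model takes no time and is no camera call; for the wrist camera it gives the pose at the moment of the call.
- ticket.finish_job(): hands the job in; it is judged then, once.
The state is a dict: "time_s": time; "joints": joint angles; "joint_velocities": joint speeds; "joint_efforts": joint torques, N m; "ee_pos": TCP position; "orientation": TCP orientation; "ft_force": force on the tool from outside, world axes, zero at the start; "ft_torque": the same for the moment, N m; "opening": finger opening in m; "grasp_force": force on a finger pad.
Only numpy, scipy, OpenCV 4.12 (cv2) and the standard library are available. Lean on these libraries where they do the work, as an engineer would, in place of code of your own. Each camera call takes 0.05 s, during which the arm holds its last target. There are 200 camera calls.

## Working session

There is one attempt and no reset: what is moved stays moved. The work goes in short steps, Python scripts to look and compute and a shell command to move; the robot and the scene stay as the last step left them, time stands still between calls to the robot, and variables do not carry over. Pictures are saved under pics/ and viewed, at most 10 in all, crops included, and the job is handed in when it is done.

```bash
mkdir -p pics; cat > h.py <<'E'
import numpy as np, cv2
from scipy.spatial.transform import Rotation as R
from cell import sensors, cams
def model(n):
    m=cams.camera_model(n); o=np.array(m["orientation"],float)
    Rm=R.from_rotvec(o).as_matrix() if o.shape==(3,) else (o if o.shape==(3,3) else R.from_quat(o).as_matrix())
    return np.array(m["mtx"],float),np.array(m["dist_coeffs"],float),np.array(m["xyz"],float),Rm
def cast(M,uv,z):
    K,d,c,Rm=M
    p=cv2.undistortPoints(np.array(uv,float).reshape(-1,1,2),K,d).reshape(-1,2)
    r=np.c_[p,np.ones(len(p))]@Rm.T
    return c+r*((z-c[2])/r[:,2])[:,None]
def grab(n,f):
    M=model(n); im=cams.grab_frame(n); cv2.imwrite(f,im[:,:,::-1]); return M,im
E
python3 - <<'E'
from h import *
for n in("top","scene"):
    M,im=grab(n,f"pics/{n}0.png"); print(n,M[2].round(3),M[3].round(2).tolist(), cams.camera_model(n)["orientation"])
print(sensors.read_state())
E
```

```text
top [0.339 0.029 1.693] [[0.02, -0.99, 0.15], [-1.0, -0.02, 0.0], [-0.0, -0.15, -0.99]] [-2.1661355   2.12006541 -0.15679155]
scene [1.277 0.072 0.91 ] [[-0.05, 0.76, -0.64], [1.0, 0.05, -0.02], [0.01, -0.64, -0.76]] [-1.76597711 -1.86817356  0.67086524]
{'time_s': 0.1, 'joints': array([-1.30980540e+00,  2.59254512e-01,  1.53591532e+00, -1.28284366e-05,
        1.34796899e+00, -2.02782426e-01]), 'joint_velocities': array([-0.000814  , -0.00283984, -0.00063435,  0.00033766, -0.0018735 ,
        0.00168974]), 'joint_efforts': array([ 2.80709501e-03, -4.38206220e+01, -2.84644121e+01,  7.20270281e-02,
        3.61313496e-02, -5.63379308e-05]), 'ee_pos': array([ 0.24594555, -0.49148109,  0.2429326 ]), 'orientation': array([-3.05600167e+00, -7.21631563e-01,  9.02722786e-05]), 'ft_force': array([-0.8732111 ,  0.37187086,  0.57622656]), 'ft_torque': array([0.03837485, 0.01663462, 0.00353857]), 'grasp_force': 0.0, 'opening': 0.09318901917397289}
```

View pics/top0.png

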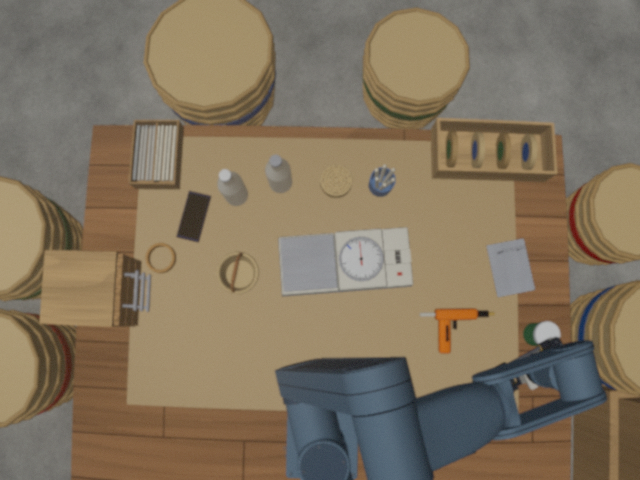

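View pics/scene0.png

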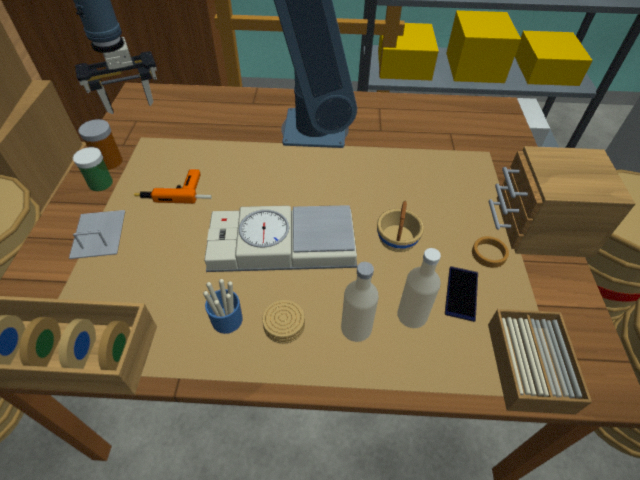

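Top view: the scale spans px (280–411, 230–294) with the platform on the left and the dial at (362,258). The basket is at (238,272), with its handle nearly along world x. In the scene view the blue zero mark is near (276,239).

```bash
python3 - <<'E'
from h import *
im=cv2.imread("pics/top0.png"); M=model("top")
cv2.imwrite("pics/topc.png",cv2.resize(im[225:300,215:420],None,fx=3.9,fy=3.9,interpolation=cv2.INTER_CUBIC))
s=cv2.imread("pics/scene0.png")
cv2.imwrite("pics/scenec.png",cv2.resize(s[190:280,200:440],None,fx=3.3,fy=3.3,interpolation=cv2.INTER_CUBIC))
E
```

```text
(no output)
```

View pics/topc.png

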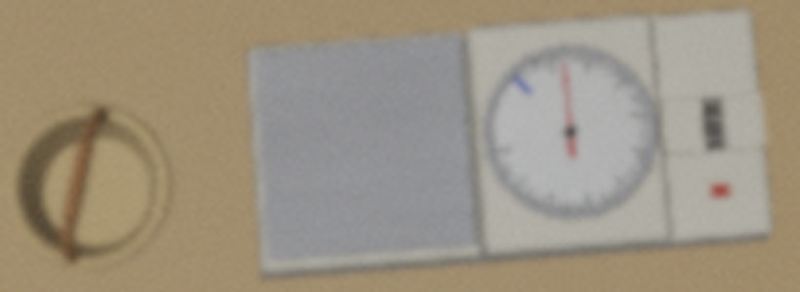

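View pics/scenec.png

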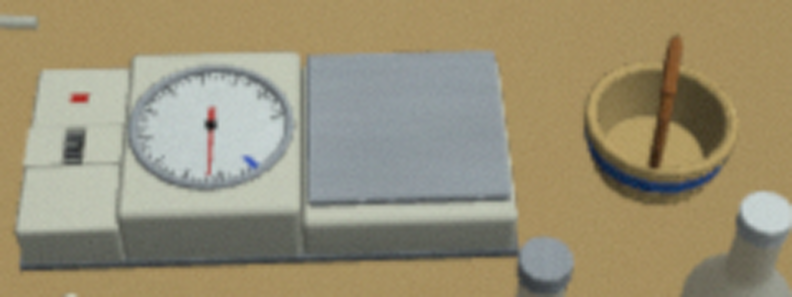

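Crops: top-view plate corners (250,48),(466,35),(480,247),(262,258), dial hub (570,131), blue mark (521,83), pointer tip (566,66), wheel (713,125). The basket rim is centred near (95,182), and the handle runs from (101,113) to (70,258).

```bash
python3 - <<'E'
from h import *
T=model("top"); S=model("scene")
t=lambda p,z: cast(T,np.array(p,float)/3.9+[215,225]-.37,z)
s=lambda p,z: cast(S,np.array(p,float)/3.3+[200,190]-.35,z)
print("plate top",t([(250,48),(466,35),(480,247),(262,258)],.068).round(4).tolist())
print("plate scn",s([(308,57),(494,53),(510,199),(307,206)],.068).round(4).tolist())
print("dial",t([(570,131),(521,83),(566,66)],.07).round(4).tolist(),s([(210,125),(251,162),(209,173)],.07).round(4).tolist())
print("wheel",t([(713,125)],.056).round(4),s([(74,147)],.056).round(4))
print("housing/shoulder corners",t([(652,18),(668,238),(750,12),(768,236)],.05).round(4).tolist())
print("rim",t([(95,182)],.054).round(4),s([(660,115)],.054).round(4))
print("handle ends",t([(101,113),(70,258)],.054).round(4).tolist(), "mid z.105",t([(85,185)],.105),s([(668,85),(675,40)],.11))
print(cams.camera_model("wrist")["xyz"],sensors.read_state()["ee_pos"])
E
```

```text
plate top [[0.5873, 0.1388, 0.068], [0.6004, -0.0203, 0.068], [0.4444, -0.0331, 0.068], [0.4329, 0.1254, 0.068]]
plate scn [[0.4503, -0.0322, 0.068], [0.4362, 0.1188, 0.068], [0.5891, 0.132, 0.068], [0.6051, -0.0189, 0.068]]
dial [[0.5305, -0.0976, 0.07], [0.5653, -0.0612, 0.07], [0.5786, -0.0942, 0.07]] [[0.5309, -0.1012, 0.07], [0.5665, -0.0651, 0.07], [0.5793, -0.0954, 0.07]]
wheel [[ 0.5388 -0.2049  0.056 ]] [[ 0.5479 -0.2065  0.056 ]]
housing/shoulder corners [[0.6192, -0.1598, 0.05], [0.4549, -0.1726, 0.05], [0.6254, -0.2337, 0.05], [0.4577, -0.2469, 0.05]]
rim [[0.4869 0.2515 0.054 ]] [[0.4836 0.2528 0.054 ]]
handle ends [[0.5383, 0.249, 0.054], [0.4303, 0.2678, 0.054]] mid z.105 [[0.47993471 0.25166942 0.105     ]] [[0.50402693 0.24914683 0.11      ]
 [0.45482442 0.25799811 0.11      ]]
[ 0.31469227 -0.45726292  0.38411045] [ 0.24594555 -0.49148109  0.2429326 ]
```

```bash
python3 -m crank '[[[236,744,-34,0,0,-36.6],[236,744,-34,0,0,-36.6],[236,744,-34,0,0,-36.6],[236,744,-34,0,0,-36.6],[236,744,-34,0,0,-36.6],[236,744,-34,0,0,-36.6],[236,744,-34,0,0,-36.6],[236,744,-34,0,0,-36.6],[236,744,-34,0,0,-36.6],[236,744,-34,0,0,-36.6],[236,744,-34,0,0,-36.6],[236,744,-34,0,0,-36.6],[236,744,-34,0,0,-36.6],[236,744,-34,0,0,-36.6],[236,744,-34,0,0,-36.6],[236,744,-34,0,0,-36.6],[236,744,-34,0,0,-36.6],[236,744,-34,0,0,-36.6]]]' -1 15
python3 - <<'E'
from h import *
print(sensors.read_state()); M,im=grab("wrist","pics/w1.png"); print(M[2],M[3].round(2).tolist())
E
```

```text
time_s: 1.9
ee_pos: [0.4814, 0.2524, 0.2088]
orientation: [3.129, -0.271, -0.003]
ft_force: [0.2, -0.6, -0.0]
opening: 0.0933
grasp_force: 0.0
{'time_s': 1.9, 'joints': array([ 2.77834050e-01,  2.74348380e-01,  1.60181432e+00, -4.71061544e-04,
        1.26745069e+00,  2.02178655e+00]), 'joint_velocities': array([-0.03338681, -0.02329268,  0.02227236, -0.00405987,  0.0023946 ,
       -0.00144534]), 'joint_efforts': array([  1.03990138, -43.23706269, -28.15371394,   0.12797325,
        -0.17400151,   0.06264222]), 'ee_pos': array([0.48143081, 0.25236785, 0.20879956]), 'orientation': array([ 3.12870786e+00, -2.71333888e-01, -2.71314397e-03]), 'ft_force': array([ 0.23812845, -0.5913642 , -0.04163804]), 'ft_torque': array([ 0.04035789,  0.04636793, -0.01707871]), 'grasp_force': 0.0, 'opening': 0.09326106124066093}
[0.5572413  0.2399228  0.34985809] [[-0.17, -0.95, -0.27], [-0.99, 0.17, 0.05], [0.0, 0.28, -0.96]]
```

View pics/w1.png

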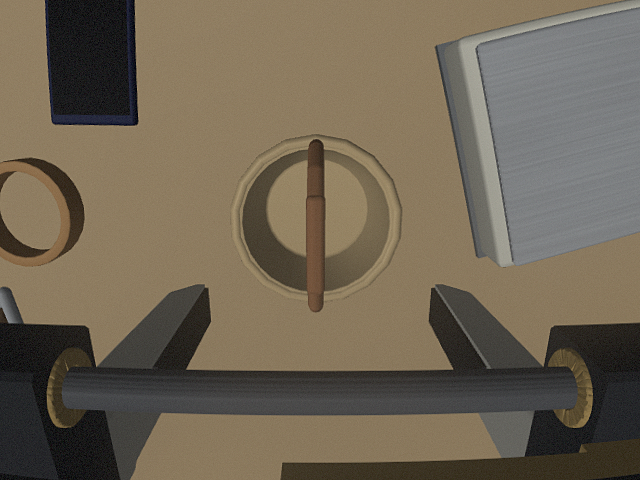

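The wrist view shows the basket centred between the jaws. The handle bar runs from about (316,195) to (315,287), the rim centre is near (317,218), and the handle is parallel to the pads.

```bash
python3 - <<'E'
from h import *
M=model("wrist"); p=cast(M,[(316,195),(315,287)],.112); print(p.round(4),p.mean(0)); print(cast(M,[(317,218)],.054)); print(np.degrees(np.arctan2(*(p[0]-p[1])[[1,0]])))
print("plate edges",cast(M,[(478,45),(512,264)],.068))
E
```

```text
[[0.5156 0.2479 0.112 ]
 [0.4613 0.2581 0.112 ]] [0.48844161 0.2530027  0.112     ]
[[0.48917139 0.25220921 0.054     ]]
-10.718354862447613
plate edges [[0.58446944 0.13326644 0.068     ]
 [0.43583672 0.12140257 0.068     ]]
```

```bash
python3 -m crank '[[[6,1,-30,0,0,0],[6,1,-60,0,0,0],[6,1,-80,0,0,0],[6,1,-99,0,0,0],[6,1,-99,0,0,0],[6,1,-99,0,0,0]]]' -1 15; python3 -m crank '[[[0,0,0,0,0,0],[0,0,0,0,0,0],[0,0,0,0,0,0],[0,0,0,0,0,0],[0,0,0,0,0,0],[0,0,0,0,0,0],[0,0,0,0,0,0],[0,0,0,0,0,0],[0,0,0,0,0,0],[0,0,0,0,0,0]]]' 1 15
```

```text
time_s: 2.55
ee_pos: [0.4881, 0.2519, 0.1111]
orientation: [3.129, -0.277, -0.0]
ft_force: [0.6, 0.0, 0.3]
opening: 0.0931
grasp_force: 0.0
time_s: 3.55
ee_pos: [0.488, 0.2531, 0.1106]
orientation: [3.13, -0.274, -0.0]
ft_force: [0.3, 1.1, 0.1]
opening: 0.0178
grasp_force: 0.0
```

```bash
python3 -m crank '[[[0,0,0,0,0,0],[0,0,0,0,0,0],[0,0,0,0,0,0],[0,0,0,0,0,0]]]' 1 15; python3 -m crank '[[[0,0,10,0,0,0],[0,0,30,0,0,0],[0,0,60,0,0,0],[0,0,90,0,0,0],[0,0,100,0,0,0],[0,0,100,0,0,0],[0,0,100,0,0,0],[0,0,100,0,0,0]]]'
```

```text
time_s: 3.95
ee_pos: [0.488, 0.2531, 0.1105]
orientation: [3.13, -0.275, -0.0]
ft_force: [0.0, 1.1, -1.6]
opening: 0.0112
grasp_force: 15.0
time_s: 4.75
ee_pos: [0.487, 0.2528, 0.2088]
orientation: [3.128, -0.274, -0.005]
ft_force: [0.1, -0.7, -2.3]
opening: 0.0107
grasp_force: 15.0
```

```bash
python3 -m crank '[[[3,-20,0,0,0,0],[7,-50,0,0,0,0],[11,-80,0,0,0,0],[15,-110,0,0,0,0],[19,-140,0,0,0,0],[23,-165,0,0,0,0],[26,-185,0,0,0,0],[28,-197,0,0,0,0],[28,-202,0,0,0,0],[28,-202,0,0,0,0],[28,-202,0,0,0,0],[28,-202,0,0,0,0]]]'
python3 - <<'E'
from h import *
print(sensors.read_state()["ft_force"]); M,im=grab("wrist","pics/w2.png")
E
```

```text
time_s: 5.95
ee_pos: [0.5158, 0.052, 0.2106]
orientation: [-3.129, 0.273, 0.0]
ft_force: [-0.5, -0.1, -2.7]
opening: 0.0111
grasp_force: 15.0
[-0.46161297 -0.14702183 -2.74772645]
```

View pics/w2.png

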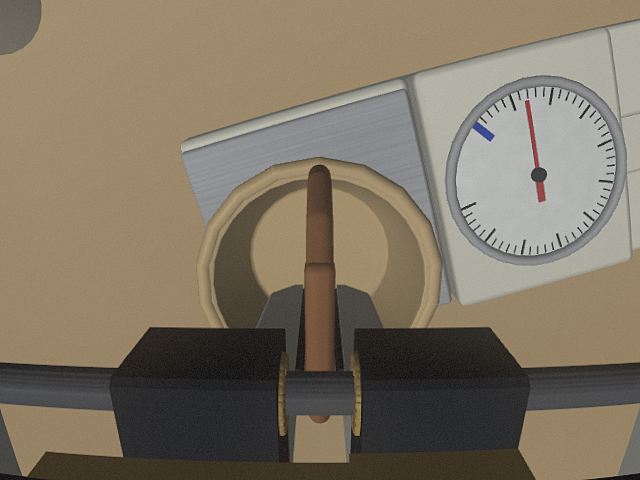

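The basket hangs straight over the platform, and the blue mark at (484,131) lies anticlockwise of the pointer. I'm lowering it slowly.

```bash
python3 -m crank '[[[0,0,-8,0,0,0],[0,0,-16,0,0,0],[0,0,-22,0,0,0],[0,0,-26,0,0,0],[0,0,-29,0,0,0],[0,0,-31,0,0,0],[0,0,-32,0,0,0],[0,0,-33,0,0,0],[0,0,-34,0,0,0],[0,0,-35,0,0,0],[0,0,-35,0,0,0],[0,0,-35,0,0,0]]]'
```

```text
time_s: 7.2
ee_pos: [0.5162, 0.0511, 0.1759]
orientation: [-3.13, 0.274, -0.001]
ft_force: [-0.1, 0.5, -0.2]
opening: 0.0109
grasp_force: 15.0
```

```bash
python3 -m crank '[[[0,0,0,0,0,0],[0,0,0,0,0,0],[0,0,0,0,0,0],[0,0,0,0,0,0],[0,0,0,0,0,0],[0,0,0,0,0,0]]]' 0 15; python3 -m crank '[[[0,0,15,0,0,0],[0,0,40,0,0,0],[0,0,70,0,0,0],[0,0,80,0,0,0],[0,0,80,0,0,0],[0,0,80,0,0,0]]]'
python3 - <<'E'
from h import *
M,im=grab("wrist","pics/w3.png")
E
```

```text
time_s: 7.8
ee_pos: [0.5161, 0.0511, 0.1757]
orientation: [3.13, -0.275, 0.0]
ft_force: [-0.1, 0.6, -0.4]
opening: 0.0463
grasp_force: 0.0
time_s: 8.4
ee_pos: [0.5155, 0.0512, 0.2546]
orientation: [-3.129, 0.275, 0.002]
ft_force: [0.1, 0.4, 0.2]
opening: 0.0467
grasp_force: 0.0
```

View pics/w3.png

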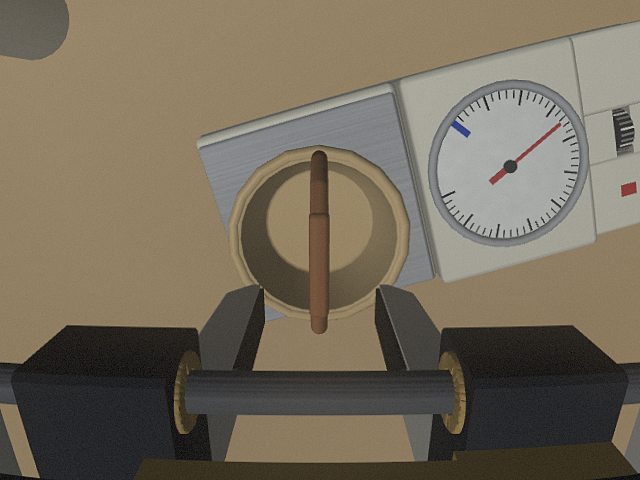

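The basket stands on the platform and is released. The hub is at (510,166), the blue mark at (460,129), the pointer tip at (561,124) and the wheel at (624,131).

```bash
python3 - <<'E'
from h import *
M=model("wrist")
h,b,p=cast(M,[(510,166),(460,129),(561,124)],.07)
a=lambda v:np.arctan2(v[1],v[0])
print(h,np.linalg.norm(b-h),np.linalg.norm(p-h),"mark",a(b-h),"ptr",a(p-h),"card cw need",a(b-h)-a(p-h))
print("wheel",cast(M,[(624,131)],.056)); print("rim",cast(M,[(319,234)],.118),"foot c",cast(M,[(319,221)],.068))
print("plate",cast(M,[(199,145),(391,91),(434,277)],.065))
print("shoulder/housing edges",cast(M,[(589,240),(570,38)],.075))
E
```

```text
[ 0.53108345 -0.09936427  0.07      ] 0.049405004419624234 0.04969599674974459 mark 0.8191845359435178 ptr -1.0283286779512446 card cw need 1.8475132138947625
wheel [[ 0.54215108 -0.20475736  0.056     ]]
rim [[0.51623871 0.05176962 0.118     ]] foot c [[0.51307641 0.0523509  0.068     ]]
plate [[ 0.58678227  0.13181367  0.065     ]
 [ 0.60013653 -0.01680565  0.065     ]
 [ 0.44926474 -0.03261671  0.065     ]]
shoulder/housing edges [[ 0.4618633  -0.16027273  0.075     ]
 [ 0.61795172 -0.15041363  0.075     ]]
```

```bash
python3 -m crank '[[[18,-259,0,0,0,15],[18,-259,0,0,0,15],[18,-259,0,0,0,15],[18,-259,0,0,0,15],[18,-259,0,0,0,15],[18,-259,0,0,0,15],[18,-259,-40,0,0,15],[18,-259,-80,0,0,15],[18,-259,-120,0,0,15],[18,-259,-150,0,0,15],[18,-259,-150,0,0,15],[18,-259,-150,0,0,15]]]' 1 15
python3 - <<'E'
from h import *
s=sensors.read_state(); print(s["ft_force"],s["joints"]); M,im=grab("wrist","pics/w4.png")
E
```

```text
time_s: 9.65
ee_pos: [0.5337, -0.2071, 0.1051]
orientation: [-3.137, -0.137, 0.003]
ft_force: [0.9, -0.2, 0.8]
opening: 0.0008
grasp_force: 0.0
[ 0.88525287 -0.21873857  0.7906135 ] [-5.65141492e-01  4.26032277e-01  1.65750482e+00  1.98355901e-04
  1.06047897e+00  9.18431944e-01]
```

View pics/w4.png

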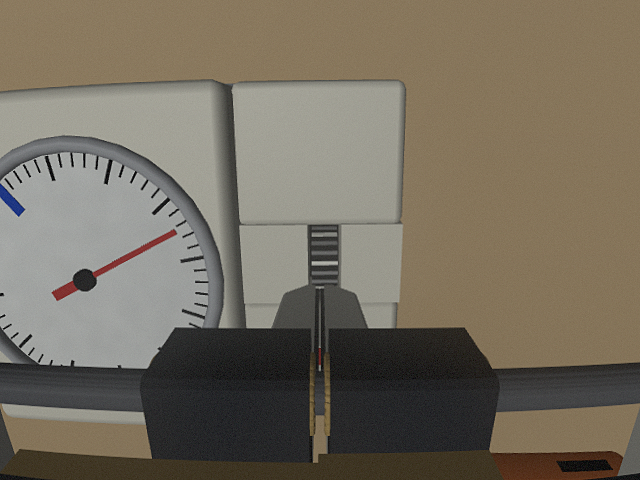

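Wheel at cols 309–340, straight ahead of the closed fingertips (seam col 319). The dial stays in view. I'm descending carefully, reading the force at each step.

```bash
python3 - <<'E'
from h import *
M=model("wrist"); print(cast(M,[(309,225),(340,225)],.0505))
E
python3 -m crank '[[[0,0,-12,0,0,0],[0,0,-20,0,0,0],[0,0,-22,0,0,0],[0,0,-22,0,0,0]]]' | grep -E "pos|force"
python3 -m crank '[[[0,0,-0.7,0,0,0],[0,0,-0.7,0,0,0]]]' | grep -E "pos|force"
python3 -m crank '[[[0,0,-0.7,0,0,0],[0,0,-0.7,0,0,0]]]' | grep -E "pos|force"
python3 -m crank '[[[0,0,-0.7,0,0,0],[0,0,-0.7,0,0,0]]]' | grep -E "pos|force"
```

```text
[[ 0.56163531 -0.20022707  0.0505    ]
 [ 0.5629101  -0.21478069  0.0505    ]]
ee_pos: [0.5339, -0.2077, 0.0834]
ft_force: [-0.5, 0.7, -0.3]
grasp_force: 0.0
ee_pos: [0.5342, -0.208, 0.0832]
ft_force: [-0.7, 0.6, 1.3]
grasp_force: 0.0
ee_pos: [0.5341, -0.2079, 0.0824]
ft_force: [0.5, -0.3, -0.1]
grasp_force: 0.0
ee_pos: [0.534, -0.2079, 0.0815]
ft_force: [-0.7, -1.0, -0.0]
grasp_force: 0.0
```

```bash
for i in 1; do python3 -m crank '[[[0,0,-0.7,0,0,0],[0,0,-0.7,0,0,0]]]' | grep -E "pos|ft_force"
python3 -m crank '[[[0,0,-0.7,0,0,0],[0,0,-0.7,0,0,0]]]' | grep -E "pos|ft_force"
python3 -m crank '[[[0,0,-0.5,0,0,0],[0,0,-0.5,0,0,0]]]' | grep -E "pos|ft_force"; done
```

```text
ee_pos: [0.5341, -0.2079, 0.0812]
ft_force: [-1.4, 0.5, 3.3]
ee_pos: [0.5342, -0.2079, 0.0811]
ft_force: [-2.3, 1.1, 7.3]
ee_pos: [0.5344, -0.2079, 0.081]
ft_force: [-2.9, 2.3, 10.3]
```

```bash
python3 -m crank '[[[2,0.2,0,0,0,0],[4,0.3,0,0,0,0]]]' | grep -E "pos|ft_force"
python3 -m crank '[[[2,0.2,0,0,0,0],[4,0.3,0,0,0,0]]]' | grep -E "pos|ft_force"
python3 -m crank '[[[2,0.2,0,0,0,0],[4,0.3,0,0,0,0],[5,0.4,0,0,0,0],[5,0.4,0,0,0,0]]]' | grep -E "pos|ft_force"
python3 - <<'E'
from h import *
M,im=grab("wrist","pics/w5.png")
E
```

```text
ee_pos: [0.5383, -0.2076, 0.081]
ft_force: [-3.1, 1.7, 10.9]
ee_pos: [0.5423, -0.2072, 0.081]
ft_force: [-3.2, 1.2, 11.6]
ee_pos: [0.5474, -0.2067, 0.081]
ft_force: [-1.4, 3.0, 11.5]
```

View pics/w5.png

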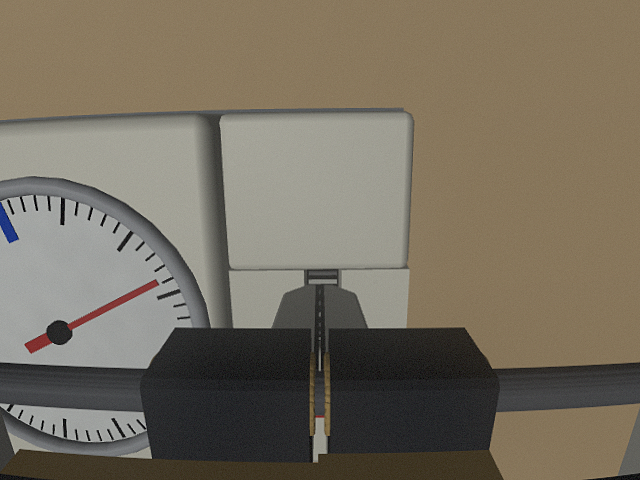

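The card turned: blue mark now at (8,225), pointer tip (157,283), hub (59,332). I'll measure with masks, then lift, return and repeat.

```bash
cat > m.py <<'E'
from h import *
import sys
def need(f="pics/last.png"):
    M,im=grab("wrist",f); g=cv2.cvtColor(im,cv2.COLOR_RGB2HSV)
    hub=np.array([.5311,-.0994])
    def world(mask):
        v,u=np.nonzero(mask); p=cast(M,np.c_[u,v],.07)[:,:2]-hub; r=np.linalg.norm(p,axis=1); return p,r
    B,rb=world(cv2.inRange(g,(105,120,60),(130,255,255))); B=B[(rb<.06)&(rb>.03)]
    Rd,rr=world(cv2.inRange(g,(0,130,80),(8,255,255))|cv2.inRange(g,(172,130,80),(180,255,255))); Rd=Rd[(rr<.055)&(rr>.03)]
    a=lambda P:np.arctan2(P[:,1].mean(),P[:,0].mean())
    print(len(B),len(Rd),"mark",a(B).round(3),"ptr",a(Rd).round(3),"card cw",(a(B)-a(Rd)).round(3),"rim mm",((a(B)-a(Rd))*36).round(1))
if __name__=="__main__": need()
E
python3 m.py
python3 -m crank '[[[0,0,6,0,0,0],[-6,-0.5,6,0,0,0],[-13,-1.1,6,0,0,0],[-13,-1.1,4,0,0,0],[-13,-1.1,2,0,0,0],[-13,-1.1,1,0,0,0],[-13,-1.1,0,0,0,0],[-13,-1.1,0,0,0,0]]]' | grep -E "pos|ft_force"
python3 -m crank '[[[2,0.2,0,0,0,0],[4,0.3,0,0,0,0],[6,0.5,0,0,0,0],[8,0.7,0,0,0,0],[10,0.9,0,0,0,0],[12,1,0,0,0,0],[13,1.1,0,0,0,0],[13,1.1,0,0,0,0]]]' | grep -E "pos|ft_force"
python3 m.py
```

```text
321 286 mark 0.369 ptr -1.008 card cw 1.377 rim mm 49.6
ee_pos: [0.5345, -0.208, 0.081]
ft_force: [-2.5, 2.8, 11.3]
ee_pos: [0.5476, -0.2067, 0.081]
ft_force: [-2.5, 3.2, 11.6]
457 283 mark -0.008 ptr -1.009 card cw 1.0 rim mm 36.0
```

```bash
for k in 1; do
python3 -m crank '[[[0,0,6,0,0,0],[-6,-0.5,6,0,0,0],[-13,-1.1,6,0,0,0],[-13,-1.1,4,0,0,0],[-13,-1.1,2,0,0,0],[-13,-1.1,1,0,0,0],[-13,-1.1,0,0,0,0],[-13,-1.1,0,0,0,0]]]' | grep -E "ft_force"
python3 -m crank '[[[2,0.2,0,0,0,0],[4,0.3,0,0,0,0],[6,0.5,0,0,0,0],[8,0.7,0,0,0,0],[10,0.9,0,0,0,0],[12,1,0,0,0,0],[13,1.1,0,0,0,0],[13,1.1,0,0,0,0]]]' | grep -E "ft_force"
python3 -m crank '[[[0,0,6,0,0,0],[-6,-0.5,6,0,0,0],[-13,-1.1,6,0,0,0],[-13,-1.1,4,0,0,0],[-13,-1.1,2,0,0,0],[-13,-1.1,1,0,0,0],[-13,-1.1,0,0,0,0],[-13,-1.1,0,0,0,0]]]' | grep -E "ft_force"
python3 -m crank '[[[2,0.2,0,0,0,0],[4,0.3,0,0,0,0],[6,0.5,0,0,0,0],[8,0.7,0,0,0,0],[10,0.9,0,0,0,0],[12,1,0,0,0,0],[13,1.1,0,0,0,0],[13,1.1,0,0,0,0]]]' | grep -E "ft_force"
done; python3 m.py
```

```text
ft_force: [-3.8, 2.3, 11.1]
ft_force: [-2.0, 2.9, 11.7]
ft_force: [-3.3, 1.2, 11.8]
ft_force: [-2.6, 2.4, 12.3]
431 284 mark -0.761 ptr -1.009 card cw 0.248 rim mm 8.9
```

```bash

python3 -m crank '[[[0,0,6,0,0,0],[-6,-0.5,6,0,0,0],[-12,-1,6,0,0,0],[-12,-1,4,0,0,0],[-12,-1,2,0,0,0],[-12,-1,1,0,0,0],[-12,-1,0,0,0,0],[-12,-1,0,0,0,0]]]' | grep -E "ft_force"
python3 -m crank '[[[2,0.2,0,0,0,0],[4,0.3,0,0,0,0],[6,0.5,0,0,0,0],[7.5,0.6,0,0,0,0],[8.7,0.7,0,0,0,0],[8.7,0.7,0,0,0,0]]]' | grep -E "ft_force"
python3 m.py
python3 -m crank '[[[0,0,5,0,0,0],[0,0,30,0,0,0],[0,0,70,0,0,0],[0,0,110,0,0,0],[0,0,150,0,0,0],[0,40,180,0,0,0],[0,70,180,0,0,0],[0,70,180,0,0,0],[0,70,180,0,0,0]]]'
python3 -c "from m import *; need('pics/w6.png')"; python3 -c "
import cv2;from h import *;M,im=grab('top','pics/top2.png')"
```

```text
ft_force: [-3.1, 2.4, 12.0]
ft_force: [-2.5, 2.5, 12.0]
276 280 mark -1.026 ptr -1.009 card cw -0.018 rim mm -0.6
time_s: 19.45
ee_pos: [0.5437, -0.1369, 0.2594]
orientation: [3.138, 0.139, -0.0]
ft_force: [-0.6, -0.7, 0.8]
opening: 0.0007
grasp_force: 0.0
60 50 mark -1.026 ptr -1.009 card cw -0.017 rim mm -0.6
```

View pics/w6.png

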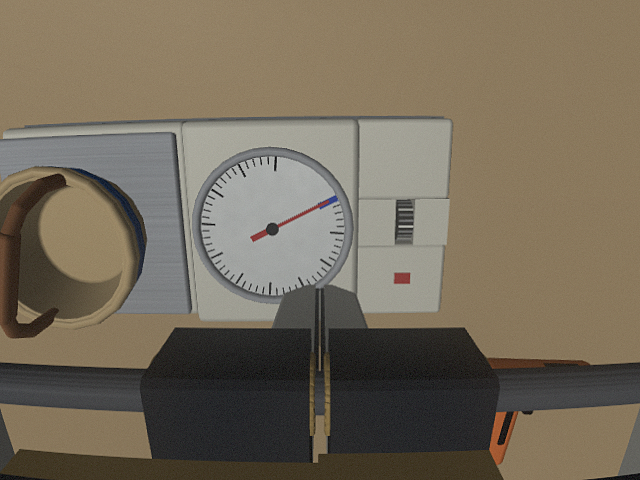

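The pointer lies on the blue mark at (328,202), the basket stands upright and the arm is clear, so I'm handing in.

```bash
python3 -c "from cell import ticket; print(ticket.finish_job())"
```

```text
the job is handed in; nothing more can be done
None
```

The job is handed in: the basket stands released near the platform's centre, and the blue zero mark lies under the red pointer, about 1 mm off at the tip by the last wrist-camera measurement; no verdict was returned.

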